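# Fit the snap ring that holds the gear on the stainer spindle

## Task

The slide stainer's drive gear needs its snap ring. Take the ring pliers from their stand, put their tips in the two eyes of the snap ring lying on the step of the spindle, spread the ring just enough to pass over the step (never overstretch it), press it down gently against the spring plate and let it close fully into the groove below the step, then stand the pliers back in their stand. Touch the ring with the pliers only and leave the other things on the bench alone.

Things in the scene. Friction and masses are not known exactly. Their poses are not given: they have to be found in the camera images.
- drive_unit: Fixed drive unit: white housing 130 x 130 x 30 mm, white gear 102 mm across (top at 43 mm) and an upright steel spindle. Origin: on the spindle axis at bench level, z up. Up the spindle: spring plate, groove 37 mm across, step 43.2 mm across from 66 to 74 mm, nose 18 mm across from 74 to 90 mm. All heights are above this origin.
- groove (a point): Point on the spindle axis at the groove's upper edge = underside of the step, 66 mm up. The 6 mm thick ring is in the groove only when its underside is at 60 mm or lower, so it must push the spring plate down 3 mm or more; after it has closed there the plate lifts it against the underside of the step.
- spring_plate (a joint): Metal disc 84 mm across, 3 mm thick, round the spindle above the gear, top at 63 mm, covering most of the groove. Joint: how far it is pushed down, m: 0 to 0.006; it takes 2 N to start and 5 N at its stop.
- ring: Loose oiled (slippery) dark steel snap ring, 40 mm inside, 50 mm outside, 6 mm thick, 60 g, lying flat on top of the step around the nose. Two stiff halves meet in a spring hinge at the back. Origin: centre of the underside when closed, fixed to the -y half; +x points to the open gap (90 degrees wide), the hinge is 22.5 mm along -x.
- ring_spread (a joint): How far the ring is spread: angle of the +y half about the hinge, rad; 0 closed, stop 0.9; over 0.65 it is overstretched. It passes the step from about 0.33 on (0.45 is good) with the hinge 24.5 to 28 mm behind the spindle axis; at 0.45 the middle between the eyes is then 1 to 4 mm in front of the axis. Spring 0.14 N m closed, 0.35 N m/rad more: 4 N at each eye closed, 10 N at 0.45.
- eye_a (a point): Centre of the eye at the -y side of the ring, at its top face: hole 8 mm across right through a lug 16 mm across and 6 mm thick. In the closed ring at (13.2, -27, 6) mm in the frame of ring. Pressed down hard on its lugs while it lies on the step, the ring tips.
- eye_b (a point): Centre of the eye at the +y side, like eye_a; in the closed ring at (13.2, 27, 6) mm. The eyes are 54 mm apart when closed, 68.5 mm at 0.45 rad. As the ring closes the eyes also move away from the hinge (29 mm in front of it at 0.45, 36 mm closed), so the tips must follow outwards or they drag the ring off centre and it jams on the groove half closed.
- pliers: Loose parallel-action ring pliers standing tips down, 112 mm tall, 0.24 kg. Origin: level with the tip ends, midway between the tips when released, fixed to the jaw with the +y grip; z up, y along tips and grips. Half a turn about z gives the same tool. Foot blocks, 28 mm wide in x, have their underside 39 mm above the tip ends.
- pliers_squeeze (a joint): How far the grips are squeezed together, m: 0 released, stop 0.032. Tips are 50 mm apart plus this, outer grip faces 66 mm minus this. Its spring: 12 N released, 150 N/m more; the ring's load adds to it (26 N in all at 0.45 rad). 0.004 matches the closed ring's eyes (1.5 mm play all round); about 0.023 spreads the ring to 0.45, over 0.026 overstretches it.
- pliers_grip (a point): Point on the jaw with the +y grip, midway between the grips when released, 85 mm above the tip ends. Grip the pliers here. Two upright grip plates, 24 mm wide in x, 61 to 112 mm above the tip ends, to be squeezed along y on their outer faces; a guard ledge (57 to 61 mm up) juts out 6 mm below them.
- tip_a (a point): End (lowest point) of the pliers' -y tip, a knurled (high-friction) 5 mm pin with a slightly pointed end, 5.5 mm long, below a 10 mm shank whose shoulder sits on the ring's lug when the pin is fully in the eye. The jaws cross: squeezing the grips moves the tips apart.
- tip_b (a point): End of the pliers' +y tip, like tip_a.
- stand: Fixed grey open box that holds the pliers upright, outside 30 (x) x 84 (y) x 48 mm high, walls and floor 5 mm; origin: centre of its underside on the bench. The shanks hang inside and the foot blocks rest on the two long rims: tip ends 9 mm above the bench, pliers' y along the stand's y, either way round.
- screwdriver: bystander: screwdriver 160 mm long lying on the bench; origin at its middle, underside
- wrench: bystander: steel wrench 140 mm long lying on the bench; origin at its middle, underside
- beaker: bystander: glass beaker 60 mm across, 75 mm tall; origin under its centre
- slide_rack: bystander: blue slide rack 75 x 45 mm, 71 mm tall with its bail; origin under its centre
- reagent: bystander: amber bottle 52 mm across, 110 mm tall; origin under its centre
- trough: bystander: staining trough 65 x 90 x 83 mm; origin under its centre
- loose_gear: bystander: small white gear 51 mm across, 12 mm thick; origin under its centre

How it is judged:
By the outcome, as a careful person would: the job done as asked, in the order asked, and still so for the second after the job is handed in, with the robot touching nothing.
It also fails if it takes over 72 s, if anything falls off the work surface, if the arm or the gripper's body presses on something with over 40 N, if the wrist force passes 120 N, or if a joint passes its speed limit or range.

## Robot

A 7-joint arm with a two-finger parallel gripper is mounted at the origin on the work surface. World frame = base frame: x ahead of the robot, y to its left, z up, the work surface at z = 0. Lengths are in m, angles in rad, forces in N, time in s.
With the tool pointing down it reaches from about 0.35 to 0.9 m from the base axis. Payload 8.1 kg.
Tool frame: the origin (TCP) lies on the centre line of the jaws, within the pads' length; the fingertips stand 19 mm ahead of it and the grasp point (between the pads) is the TCP (arm.tip_reach is the distance from the TCP to the fingertips, in m); z points along the fingers, y is the line along which they close (so a half turn about z gives the same grasp; the last joint's range is limited). The gripper opens to 92 mm and grips with 3 to 60 N. Pads are 19 mm wide; open, the fingers measure 130 mm over their backs; the gripper's body (75 mm by 190 mm) begins 47 mm behind the grasp point.
Start: joints at [-1.308, 0.434, 0.025, 1.573, -0.012, 1.134, -0.075], TCP at [0.224, 0.584, 0.246] pointing down, gripper open.
Joint ranges: [-2.62, 2.62], [-0.44, 2.09], [-1.27, 1.32], [0.08, 2.57], [-1.32, 4.46], [0.12, 2], [-2.74, 2.74]. Speed limits (rad/s): [2.22, 2.22, 3.01, 3.01, 3.14, 3.14, 3.14].

## Interface

Orientations are given as a rotation vector (axis times angle).
In Python, from cell import arm gives the robot as it stands.
- The arm moves only by the tool arm_command, never from a script. Its argument "targets" is a list that holds one entry, the list of rows, each a list of 6 numbers: the shift along the tool's x, y, z in m, then the turn, a rotation vector about the tool's x, y, z in rad. A call has 1 to 10 rows; each row shifts and turns the commanded pose from where the row before left it, along the tool's axes as they then stand; what a row does not reach is not made up. A row lasts 1/8 s, in which the tool goes at most 62.5 mm and 10.7 degrees, less where a joint would pass 70% of its speed; a pose out of reach is approached as far as the arm can. A call with a gripper value outside its range is refused whole. "jaw" is the finger opening in m, from 0 to 0.0918, set as the call begins (left out, the last holds). The fingers move at their own pace and stop on an object; "newtons" is the grip in N (left out, the last holds). Time passes only in rows, so rows that do not move let the fingers close. It gives the time, the measured TCP pose, the force, the opening and the grip force at its end, in the units of the state.
- arm.observe(): the state, without advancing time (a new reading comes with each control period).
- arm.get_image(name): name is "scene" or "top" or "wrist"; returns a dict with "pixels" (420x560x3 uint8, red, green, blue), "z_map" (420x560 float32, m along the optical axis (not along the pixel's ray), 0 where there is no reading), "fx", "fy", "cx", "cy" (pixels), "xyz" and "rotation" of the camera in the world; the wrist camera has in their place "T_tool_cam" (4x4, takes a point from camera to tool coordinates, whose origin is the TCP and whose axes are the flange's). Camera axes: x right, y down, z forward; pixel columns grow to the right and rows downward; lengths in m; the calibration is good to about 2 mm. A picture is of the moment at which its call begins: read the wrist's pose just before it.
- arm.sign_off(): hands the job in; it is judged then, once.
The state is a dict: "clock": time; "joints": joint angles; "dq": joint speeds; "joint_efforts": joint torques, N m; "position": TCP position; "ee_rot": TCP orientation; "force": force on the tool from outside, world axes, zero at the start; "ft_torque": the same for the moment, N m; "width": opening from 0.0 (shut) to 1.0 (fully open); "gripper_force": force on a finger pad.
Only numpy, scipy, OpenCV 4.12 (cv2) and the standard library are available. Lean on these libraries where they do the work, as an engineer would, in place of code of your own. Each camera call takes 0.05 s, during which the arm holds its last target. There are 200 camera calls.

## Working session

There is one attempt and no reset: what is moved stays moved. The work goes in short steps, Python scripts to look and compute and a tool call to move; the robot and the scene stay as the last step left them, time stands still between calls to the robot, and variables do not carry over. Pictures are saved under pics/ and viewed, at most 11 in all, crops included, and the job is handed in when it is done.

Besides the shell and the picture viewer there is one more tool, called after "Request:" as name(argument=value, ...), one argument or row to a line, values as JSON. arm_command: Moves the arm, as the interface text tells. Its arguments: {"type":"object","properties":{"targets":{"type":"array","items":{"type":"array","items":{"type":"array","items":{"type":"number"}}}},"jaw":{"type":"number"},"newtons":{"type":"number"}},"required":["targets"]}

```bash
ls; mkdir -p pics; cat > h.py <<'E'
import numpy as np, cv2
from cell import arm
from scipy.spatial.transform import Rotation as R
def cloud(im, Twc):
    z=im["z_map"]; v,u=np.mgrid[:420,:560]
    P=np.stack([(u-im["cx"])/im["fx"]*z,(v-im["cy"])/im["fy"]*z,z],-1)
    return P@Twc[:3,:3].T+Twc[:3,3]
def get(name):
    s=arm.observe(); im=arm.get_image(name); T=np.eye(4)
    if name=="wrist":
        W=np.eye(4); r=np.array(s["ee_rot"]); W[:3,:3]=R.from_rotvec(r).as_matrix() if r.size==3 else r; W[:3,3]=s["position"]
        T=W@np.array(im["T_tool_cam"])
    else:
        r=np.array(im["rotation"]); T[:3,:3]=r if r.shape==(3,3) else R.from_rotvec(r).as_matrix(); T[:3,3]=im["xyz"]
    return im,T,cloud(im,T)
def save(im,n): cv2.imwrite("pics/"+n,im["pixels"][:,:,::-1])
def ray(im,T,u,v,z):
    d=T[:3,:3]@np.array([(u-im["cx"])/im["fx"],(v-im["cy"])/im["fy"],1]); o=T[:3,3]
    return o+d*(z-o[2])/d[2]
E
python3 - <<'E'
from h import *
print(arm.observe())
for n in("scene","top"):
    im,T,C=get(n); save(im,n+"0.png"); print(n,im["fx"],T.round(3).tolist(), np.shape(im["rotation"]))
    np.save(n+"C.npy",C)
E
```

```text
pics
{'clock': 0.0, 'joints': array([-1.30762383,  0.43521593,  0.02500237,  1.57409998, -0.01160979,
        1.1340156 , -0.07510673]), 'dq': array([-0.00090134, -0.00047155,  0.00034893, -0.00040211, -0.00062255,
        0.00143672,  0.00110034]), 'joint_efforts': array([-1.03763716e-03, -6.67860174e+01,  9.84035097e-01, -3.14463723e+01,
       -6.06264593e-02,  4.28719819e-02,  1.78878272e-04]), 'position': array([0.22343367, 0.58317281, 0.24494857]), 'ee_rot': array([-5.71496166e-01, -3.08902729e+00,  2.49290132e-03]), 'force': array([-0.70447992,  0.03532397,  0.21820999]), 'ft_torque': array([-0.03281146,  0.01399825,  0.02917588]), 'gripper_force': 0.0, 'width': 1.0002750631701374}
scene 544.5857943398033 [[0.231, 0.817, -0.529, 1.186], [0.973, -0.197, 0.12, -0.154], [-0.007, -0.542, -0.84, 1.095], [0.0, 0.0, 0.0, 1.0]] (3,)
top 483.93614791733404 [[-0.035, -0.979, 0.2, 0.341], [-0.999, 0.035, -0.004, 0.012], [-0.003, -0.2, -0.98, 1.15], [0.0, 0.0, 0.0, 1.0]] (3,)
```

View pics/scene0.png

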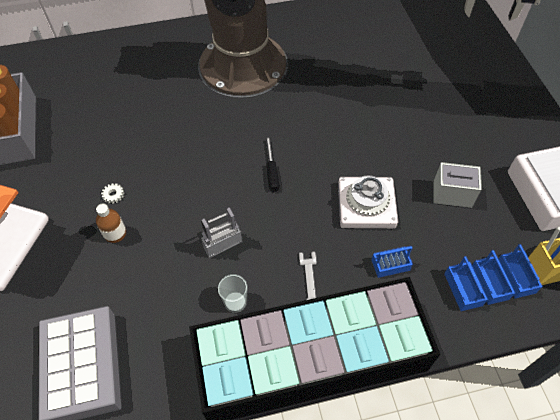

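View pics/top0.png

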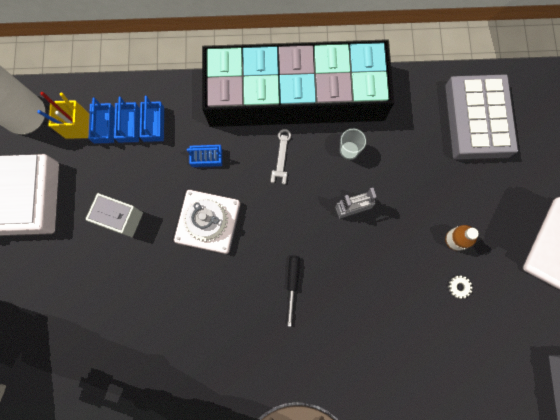

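The scene view shows the drive unit at (368,200) and the stand with the pliers at (222,232). In the top view they are at (207,222) and (355,202), with the beaker at (352,145), the wrench at (282,155) and the screwdriver at (293,290). Next I'll measure them from depth.

```bash
python3 - <<'E'
from h import *
Cs,Ct=np.load("sceneC.npy"),np.load("topC.npy")
for n,C,b1,b2 in(("scene",Cs,(325,405,165,235),(195,250,195,260)),("top",Ct,(165,250,180,260),(325,385,180,225))):
    P=C[b1[2]:b1[3],b1[0]:b1[1]].reshape(-1,3); 
    print(n,"bench z",np.median(C[:,:,2][230:300,260:280]))
    def rect(P,lo,hi):
        q=P[(P[:,2]>lo)&(P[:,2]<hi)]
        c,s,a=cv2.minAreaRect((q[:,:2]*1000).astype(np.float32)); return len(q),np.round(c,1),np.round(s,1),round(a,1),q.mean(0).round(4)
    print("housing",rect(P,.022,.036)); print("gear",rect(P,.038,.047)); print("ring",rect(P,.07,.084)); print("nose",rect(P,.086,.095))
    P=C[b2[2]:b2[3],b2[0]:b2[1]].reshape(-1,3)
    print("grips top",rect(P,.112,.13)); print("foot",rect(P,.05,.1));print("rim",rect(P,.043,.052))
E
```

```text
scene bench z -0.0003340859360158044
housing (1292, array([546.8, 192.9]), array([131.7, 131.1]), 75.7, array([0.5622, 0.1849, 0.0293]))
gear (381, array([550.7, 199.2]), array([112.7,  90.7]), 87.7, array([0.5672, 0.1823, 0.0425]))
ring (363, array([542.9, 194.7]), array([69.6, 50. ]), 57.2, array([0.546 , 0.1942, 0.0769]))
nose (43, array([545.5, 193.5]), array([17.1, 15.5]), 23.1, array([0.546 , 0.1939, 0.0898]))
grips top (103, array([ 569.2, -156.8]), array([28.3, 65.8]), 14.1, array([ 0.5718, -0.1571,  0.119 ]))
foot (482, array([ 571.4, -157.3]), array([30.8, 81.8]), 14.6, array([ 0.5758, -0.1554,  0.0699]))
rim (122, array([ 578.7, -156. ]), array([27.8, 86.6]), 4.1, array([ 0.582 , -0.1614,  0.0472]))
top bench z 0.0006167293008069175
housing (1594, array([544.2, 192. ]), array([132.4, 130.2]), 76.1, array([0.5392, 0.1883, 0.0302]))
gear (311, array([540.7, 191.7]), array([107.5, 105.6]), 75.4, array([0.5307, 0.1816, 0.0432]))
ring (372, array([543.8, 195.1]), array([68.5, 47.5]), 44.0, array([0.5439, 0.1933, 0.0775]))
nose (46, array([543.7, 191.9]), array([14.9, 16.1]), 63.5, array([0.5439, 0.1919, 0.0904]))
grips top (121, array([ 569.3, -157.6]), array([23.7, 67.2]), 15.0, array([ 0.5676, -0.1574,  0.119 ]))
foot (321, array([ 568.6, -156.1]), array([28.8, 78.9]), 15.1, array([ 0.5655, -0.1557,  0.0722]))
rim (84, array([ 559.7, -158. ]), array([28.6, 86.6]), 1.9, array([ 0.557 , -0.1463,  0.048 ]))
```

```bash
cat >> h.py <<'E'
def plan(p,yaw):
    "shift in tool axes and rotvec (tool) to reach p with tool y at yaw (mod pi), tool z down"
    s=arm.observe(); M=R.from_rotvec(s["ee_rot"]); best=None
    for k in(0,np.pi):
        y=np.array([np.cos(yaw+k),np.sin(yaw+k),0]); z=np.array([0,0,-1.]); G=R.from_matrix(np.stack([np.cross(y,z),y,z],1))
        w=(M.inv()*G).as_rotvec()
        if best is None or np.linalg.norm(w)<np.linalg.norm(best): best=w
    d=M.inv().apply(np.array(p)-s["position"])
    print("shift",d.round(4),"turn",best.round(4),"n",np.linalg.norm(d)/.0625,np.linalg.norm(best)/.186)
def st():
    s=arm.observe(); M=R.from_rotvec(s["ee_rot"]).as_matrix()
    print("t",round(s["clock"],2),"p",s["position"].round(4),"yaw y",np.degrees(np.arctan2(M[1,1],M[0,1])).round(2),"z",M[:,2].round(3),"F",s["force"].round(2),"T",s["ft_torque"].round(2),"w",round(s["width"]*.0918,4),"gf",round(s["gripper_force"],1),"j",s["joints"].round(2))
E
python3 -c "
from h import *
st(); print(np.array(arm.get_image('wrist')['T_tool_cam']).round(3)); plan((.52,.17,.26),np.radians(104.5))"
```

```text
t 0.1 p [0.2234 0.5832 0.245 ] yaw y 69.04 z [-0.    -0.001 -1.   ] F [-0.32 -0.74 -0.32] T [ 0.   -0.03  0.02] w 0.0916 gf 0.0 j [-1.31  0.44  0.02  1.57 -0.01  1.13 -0.08]
[[ 0.    -0.96  -0.279  0.075]
 [ 1.     0.    -0.     0.001]
 [ 0.    -0.279  0.96  -0.14 ]
 [ 0.     0.     0.     1.   ]]
shift [-0.4248 -0.2799 -0.0145] turn [-1.20e-03 -2.00e-04 -6.19e-01] n 8.142015367293551 3.327798793702288
```

Request:
arm_command(
  targets=[
    [[-0.0472,-0.0311,-0.0016,0,0,0],[-0.0472,-0.0311,-0.0016,0,0,0],[-0.0472,-0.0311,-0.0016,0,0,0],[-0.0472,-0.0311,-0.0016,0,0,0],[-0.0472,-0.0311,-0.0016,0,0,0],[-0.0472,-0.0311,-0.0016,0,0,0],[-0.0472,-0.0311,-0.0016,0,0,0],[-0.0472,-0.0311,-0.0016,0,0,0],[-0.0472,-0.0311,-0.0016,0,0,0],[0,0,0,0,0,0]],
  ],
)

```text
clock: 1.4
position: [0.5225, 0.1651, 0.2602]
ee_rot: [0.584, 3.085, -0.003]
force: [-1.2, -0.2, -0.6]
width: 1.0
gripper_force: 0.0
```

```bash
python3 - <<'E'
from h import *
st(); im,T,C=get("wrist"); save(im,"w1.png"); np.save("w1C.npy",C); np.save("w1.npy",im["pixels"]); print(im["fx"],im["cx"],im["cy"]); np.save("w1T.npy",T)
E
```

```text
t 1.4 p [0.5225 0.1651 0.2602] yaw y 68.57 z [ 0.001 -0.002 -1.   ] F [-1.16 -0.23 -0.58] T [0.02 0.14 0.02] w 0.0918 gf 0.0 j [-0.58  0.3   0.23  1.76 -0.07  1.1   0.87]
341.825116529652 284.35308301004386 207.08596553462428
```

View pics/w1.png

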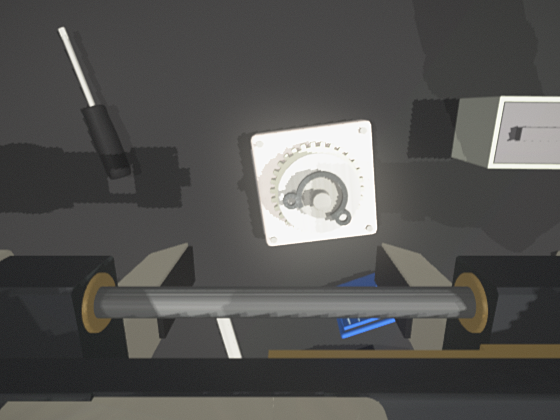

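The wrist view shows the ring on the spindle, with lugs near (291,200) and (343,217) and the hinge near (328,172).

```bash
python3 - <<'E'
from h import *
C=np.load("w1C.npy");T=np.load("w1T.npy");px=np.load("w1.npy"); im=dict(fx=341.825,fy=341.825,cx=284.353,cy=207.086)
c=px[160:235,270:365]; cv2.imwrite("pics/w1c.png",cv2.resize(c[:,:,::-1],None,fx=8,fy=8,interpolation=cv2.INTER_CUBIC))
for a,b in((291,200),(343,217)): print(ray(im,T,a,b,.08).round(4))
P=C[160:235,270:365].reshape(-1,3)
n=P[P[:,2]>.085]; print("nose",n.mean(0),len(n),(n.max(0)+n.min(0))/2)
E
```

```text
[0.5354 0.1676 0.08  ]
[0.5702 0.2089 0.08  ]
nose [0.53457451 0.19408411 0.1227475 ] 315 [0.5030404  0.19415829 0.24238406]
```

View pics/w1c.png

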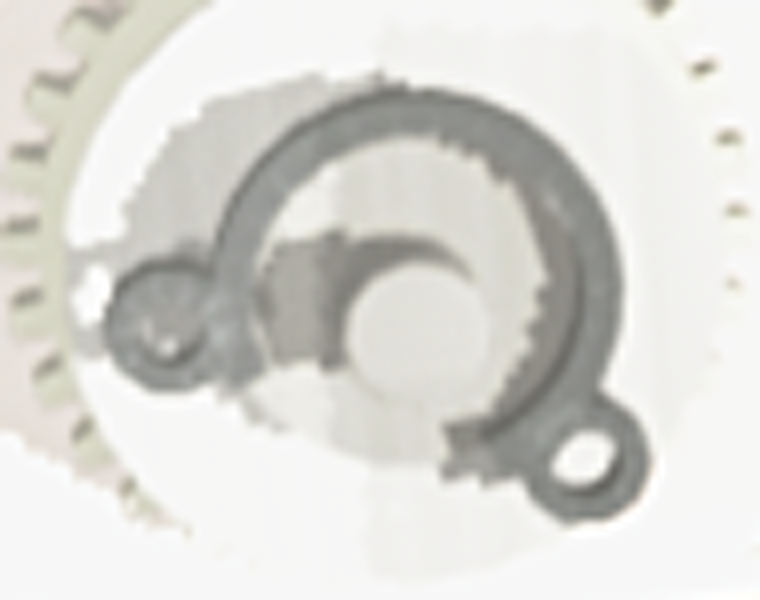

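Request:
arm_command(
  targets=[
    [[-0.0268,-0.0471,0.005,0,0,0],[-0.0268,-0.0471,0.005,0,0,0],[-0.0268,-0.0471,0.005,0,0,0],[-0.0268,-0.0471,0.005,0,0,0],[-0.0268,-0.0471,0.005,0,0,0],[-0.0268,-0.0471,0.005,0,0,0],[0,0,0,0,0,-0.157],[0,0,0,0,0,-0.157],[0,0,0,0,0,-0.157],[0,0,0,0,0,-0.157]],
  ],
)

```text
clock: 2.7
position: [0.5693, -0.1489, 0.2298]
ee_rot: [0.423, -3.113, -0.002]
force: [-1.4, -0.2, 0.2]
width: 0.998
gripper_force: 0.0
```

```bash
python3 - <<'E'
from h import *
st(); im,T,C=get("wrist"); save(im,"w2.png"); np.save("w2C.npy",C)
P=C[:240].reshape(-1,3)
for lo,hi in((.112,.13),(.06,.073),(.044,.051)):
    m=((C[:,:,2]>lo)&(C[:,:,2]<hi)&(np.hypot(C[:,:,0]-.569,C[:,:,1]+.157)<.07))
    m[250:]=m[250:]; q=C[m]; c,s,a=cv2.minAreaRect((q[:,:2]*1000).astype(np.float32)); print(len(q),np.round(c,1),np.round(s,1),round(a,1),q[:,2].max(),np.median(q[:,2]))
E
```

```text
t 2.7 p [ 0.5693 -0.1489  0.2298] yaw y 105.46 z [-0.001  0.001 -1.   ] F [-1.44 -0.25  0.17] T [0.05 0.01 0.03] w 0.0916 gf 0.0 j [ 0.02  0.39  0.19  1.7  -0.09  1.06  2.09]
873 [ 569.9 -156.6] [23.9 66.9] 15.3 0.12384357847750649 0.12108532616598666
1183 [ 569.4 -156.6] [27.1 78. ] 15.1 0.07299012748682215 0.0667228399422975
368 [ 564.  -158.2] [18.8 83.6] 16.4 0.05086737075966408 0.048298455863604484
```

View pics/w2.png

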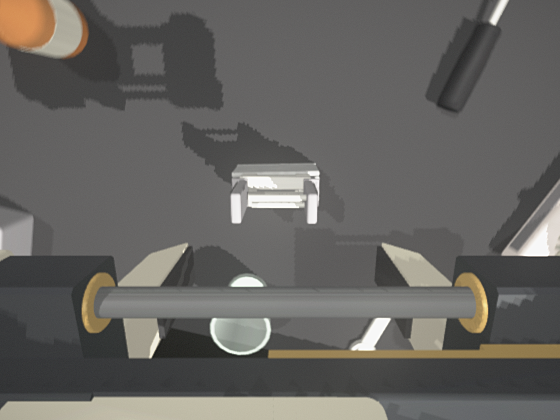

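The wrist view shows the pliers standing in the stand at about (275,195), square to the tool. Now I'll descend and grip.

Request:
arm_command(
  targets=[
    [[0.0019,-0.0075,0.03,0,0,0],[0,0,0.04,0,0,0],[0,0,0.04,0,0,0],[0,0,0.0255,0,0,0],[0,0,0,0,0,0]],
  ],
)

```text
clock: 3.38
position: [0.568, -0.157, 0.0928]
ee_rot: [0.41, -3.111, -0.003]
force: [-0.2, 0.3, -0.1]
width: 1.0
gripper_force: 0.0
```

```bash
python3 -c "
from h import *
st()"
```

```text
t 3.38 p [ 0.568  -0.157   0.0928] yaw y 105.01 z [-0.004  0.001 -1.   ] F [-0.23  0.25 -0.14] T [ 0.05  0.07 -0.  ] w 0.0918 gf 0.0 j [ 0.06  0.55  0.17  1.83 -0.12  0.78  2.13]
```

Request:
arm_command(
  targets=[
    [[0,0,0,0,0,0],[0,0,0,0,0,0],[0,0,0,0,0,0],[0,0,0,0,0,0],[0,0,0,0,0,0]],
  ],
  jaw=0.062,
  newtons=40,
)

```text
clock: 4.0
position: [0.57, -0.1594, 0.0956]
ee_rot: [-0.41, 3.113, -0.001]
force: [-0.9, -0.4, 6.9]
width: 0.677
gripper_force: 14.3
```

```bash
python3 -c "
from h import *
st()"
```

```text
t 4.0 p [ 0.57   -0.1594  0.0956] yaw y 104.99 z [ 0.002 -0.001 -1.   ] F [-0.95 -0.44  6.92] T [-0.03  0.15  0.02] w 0.0622 gf 14.3 j [ 0.06  0.54  0.17  1.83 -0.12  0.78  2.13]
```

Request:
arm_command(
  targets=[
    [[0,0,-0.01,0,0,0],[0,0,-0.03,0,0,0],[0,0,-0.04,0,0,0],[0,0,-0.04,0,0,0],[0,0,0,0,0,0]],
  ],
)

```text
clock: 4.62
position: [0.5708, -0.1594, 0.2181]
ee_rot: [-0.409, 3.109, -0.003]
force: [-0.1, -0.3, -2.0]
width: 0.675
gripper_force: 12.6
```

```bash
python3 - <<'E'
from h import *
st(); plan((.5505,.190,.20),np.radians(49.9)); st()
E
```

```text
t 4.62 p [ 0.5708 -0.1594  0.2181] yaw y 105.0 z [ 0.006 -0.001 -1.   ] F [-0.12 -0.34 -2.04] T [ 0.04 -0.05  0.01] w 0.062 gf 12.6 j [ 0.04  0.4   0.2   1.71 -0.09  1.03  2.1 ]
shift [-0.0707  0.3428  0.0177] turn [3.000e-04 6.000e-03 9.617e-01] n 5.60703528622811 5.170774071278152
t 4.62 p [ 0.5708 -0.1594  0.2181] yaw y 105.0 z [ 0.006 -0.001 -1.   ] F [-0.12 -0.34 -2.04] T [ 0.04 -0.05  0.01] w 0.062 gf 12.6 j [ 0.04  0.4   0.2   1.71 -0.09  1.03  2.1 ]
```

Request:
arm_command(
  targets=[
    [[-0.0104,0.0487,0.0018,0,0,0],[-0.0104,0.0487,0.0018,0,0,0],[-0.0104,0.0487,0.0018,0,0,0],[-0.0104,0.0487,0.0018,0,0,0],[-0.0104,0.0487,0.0018,0,0,0],[-0.0104,0.0487,0.0018,0,0,0],[-0.0104,0.0487,0.0018,0,0,0],[0,0,0,0,0,0.16],[0,0,0,0,0,0.16],[0,0,0,0,0,0.16]],
  ],
)

```text
clock: 5.88
position: [0.5503, 0.189, 0.2008]
ee_rot: [-0.349, -3.12, 0.002]
force: [0.4, -0.4, -2.6]
width: 0.68
gripper_force: 12.6
```

Request:
arm_command(
  targets=[
    [[0,0,0,0,0,0.16],[0,0,0,0,0,0.16],[0,0,0,0,0,0.16],[0,0,0,0,0,0]],
  ],
)

```text
clock: 6.38
position: [0.5504, 0.1891, 0.201]
ee_rot: [-1.072, -2.952, 0.003]
force: [-0.2, 1.1, -2.5]
width: 0.674
gripper_force: 12.6
```

```bash
python3 - <<'E'
from h import *
st(); im,T,C=get("wrist"); np.save("w3.npy",im["pixels"]); np.save("w3C.npy",C); np.save("w3T.npy",T)
c=im["pixels"][130:330,170:400]; cv2.imwrite("pics/w3.png",cv2.resize(c[:,:,::-1],(790,687),interpolation=cv2.INTER_CUBIC)[:600])
plan((.5528,.1883,.205),np.radians(49.9))
E
```

```text
t 6.38 p [0.5504 0.1891 0.201 ] yaw y 50.08 z [-0.002 -0.001 -1.   ] F [-0.21  1.07 -2.55] T [-0.03  0.01  0.04] w 0.0619 gf 12.6 j [-0.66  0.41  0.33  1.76 -0.15  1.    0.6 ]
shift [-0.0022  0.0008 -0.0038] turn [-0.0017 -0.0006  0.0056] n 0.07187657202992725 0.03156858280154865
```

View pics/w3.png

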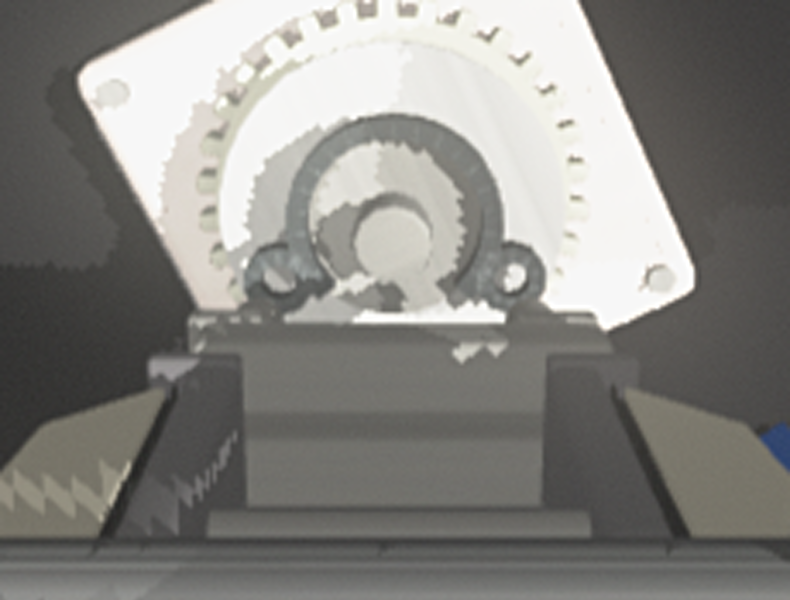

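The wrist view shows the eyes at crop (280,280) and (514,277). The foot blocks hide the tips, so I'll get the pliers' position in the tool frame from depth.

```bash
python3 - <<'E'
from h import *
C=np.load("w3C.npy");T=np.load("w3T.npy"); s=arm.observe(); M=R.from_rotvec(s["ee_rot"]).as_matrix()
L=(C-s["position"])@M   # tool frame
im=dict(fx=341.825,fy=341.825,cx=284.353,cy=207.086)
for a,b in((251.2,211.2),(319.2,210.2)):
    p=ray(im,T,a,b,.08); print(p.round(4),"tool",((p-s["position"])@M).round(4))
sp=ray(im,T,170+394/3.435-.5,130+245/3.435-.5,.09); print("spindle",sp.round(4),((sp-s["position"])@M).round(4))
for v in range(212,292,4): print(v,L[v,[240,262,284,306,328]][:,[0,2]].round(4).tolist())
v,u=np.mgrid[:420,:560]
P=L[(v>215)&(v<290)&(L[:,:,0]<.02)&(L[:,:,0]>-.03)&(abs(L[:,:,1])<.06)&(C[:,:,2]>.12)]
for z in np.arange(-.03,.06,.006):
    q=P[abs(P[:,2]-z)<.003]
    if len(q): print(round(z,3),len(q),"xmax",np.percentile(q[:,0],[5,50,90]).round(4),"y",q[:,1].min().round(4),q[:,1].max().round(4))
E
```

```text
[0.5368 0.1669 0.08  ] tool [-0.0037 -0.0257  0.1212]
[0.5709 0.209  0.08  ] tool [-0.003   0.0285  0.1211]
spindle [0.5451 0.1944 0.09  ] [0.0075 0.0007 0.1112]
212 [[-0.0092, 0.1369], [-0.0039, 0.1196], [-0.0058, 0.1257], [-0.004, 0.1197], [-0.0042, 0.1203]]
216 [[-0.0195, 0.158], [-0.0073, 0.1197], [-0.0093, 0.126], [-0.0073, 0.1197], [-0.0237, 0.1707]]
220 [[0.0039, 0.0759], [-0.0166, 0.1378], [-0.0129, 0.1266], [-0.0166, 0.1373], [0.0134, 0.0471]]
224 [[0.0138, 0.0391], [0.0137, 0.0393], [0.014, 0.0386], [0.014, 0.0384], [0.0139, 0.0386]]
228 [[0.0135, 0.0335], [0.0136, 0.0331], [0.0134, 0.0335], [0.0139, 0.0322], [0.0138, 0.0324]]
232 [[0.0131, 0.0284], [0.0131, 0.0283], [0.0132, 0.028], [0.0126, 0.0296], [0.0125, 0.0299]]
236 [[0.0111, 0.0277], [0.0107, 0.0288], [0.0105, 0.0293], [0.0106, 0.0288], [0.0104, 0.0295]]
240 [[0.0092, 0.027], [0.0085, 0.0286], [0.0081, 0.0296], [0.0081, 0.0296], [0.008, 0.0297]]
244 [[0.0073, 0.026], [0.0064, 0.0283], [0.006, 0.0291], [0.0055, 0.0302], [0.0062, 0.0287]]
248 [[0.005, 0.0262], [0.0039, 0.0287], [0.0039, 0.0287], [0.0037, 0.0292], [0.0
[... 1037 characters left out ...]
19] y -0.0436 0.0454
-0.018 1474 xmax [0.0065 0.0103 0.0116] y -0.0459 0.0478
-0.012 1155 xmax [0.0076 0.0107 0.0116] y -0.0473 0.0492
-0.006 802 xmax [0.0079 0.0109 0.0117] y -0.0475 0.0492
-0.0 704 xmax [0.0053 0.0109 0.0118] y -0.0474 0.0488
0.006 642 xmax [0.0021 0.0108 0.0118] y -0.0471 0.0488
0.012 475 xmax [-0.0013  0.0108  0.0118] y -0.0419 0.0449
0.018 330 xmax [-0.0053  0.0106  0.0118] y -0.0365 0.0392
0.024 549 xmax [-0.0062  0.0111  0.0126] y -0.0363 0.038
0.03 4136 xmax [-0.0123  0.0033  0.0132] y -0.0357 0.0372
0.036 810 xmax [-0.0025  0.0134  0.014 ] y -0.0297 0.0343
0.042 262 xmax [-0.0025  0.0136  0.014 ] y -0.0328 0.0342
0.048 29 xmax [0.0129 0.0136 0.0138] y -0.0296 0.0332
```

Request:
arm_command(
  targets=[
    [[-0.0029,0.0006,0,0,0,-0.006],[0,0,0.01,0,0,0],[0,0,0.012,0,0,0],[0,0,0.008,0,0,0],[0,0,0,0,0,0]],
  ],
)

```text
clock: 7.05
position: [0.5533, 0.1876, 0.171]
ee_rot: [-1.065, -2.954, 0.002]
force: [0.0, 0.7, -3.3]
width: 0.676
gripper_force: 12.6
```

```bash
python3 - <<'E'
from h import *
st(); im,T,C=get("wrist")
s=arm.observe(); M=R.from_rotvec(s["ee_rot"]).as_matrix(); L=(C-s["position"])@M
P=L[(abs(L[:,:,1])<.06)&(abs(L[:,:,0])<.03)&(L[:,:,2]>.035)&(L[:,:,2]<.05)]; print(np.percentile(P[:,0],[50,90]),P[:,2].max())
c=im["pixels"][130:270,200:370]; a=cv2.resize(c[:,:,::-1],(680,560),interpolation=cv2.INTER_CUBIC)
im,T,C=get("scene"); c=im["pixels"][150:230,320:420]; b=cv2.resize(c[:,:,::-1],(700,560),interpolation=cv2.INTER_CUBIC)
cv2.imwrite("pics/w4.png",cv2.resize(np.hstack([a,b]),(800,325)))
st();st()
E
```

```text
t 7.05 p [0.5533 0.1876 0.171 ] yaw y 50.37 z [-0.002 -0.001 -1.   ] F [ 0.    0.68 -3.26] T [-0.09  0.02  0.04] w 0.062 gf 12.6 j [-0.64  0.45  0.32  1.78 -0.17  0.94  0.62]
[0.01367879 0.01412824] 0.04765901221443743
t 7.15 p [0.554  0.1878 0.172 ] yaw y 50.36 z [-0. -0. -1.] F [ 0.17 -0.53 -1.91] T [-0.   -0.02 -0.02] w 0.0623 gf 12.6 j [-0.64  0.45  0.32  1.78 -0.17  0.94  0.62]
t 7.15 p [0.554  0.1878 0.172 ] yaw y 50.36 z [-0. -0. -1.] F [ 0.17 -0.53 -1.91] T [-0.   -0.02 -0.02] w 0.0623 gf 12.6 j [-0.64  0.45  0.32  1.78 -0.17  0.94  0.62]
```

View pics/w4.png

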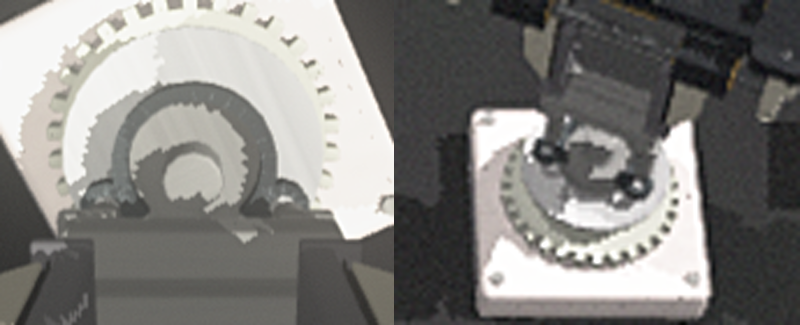

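The left panel shows the lugs just above the foot blocks, symmetric about the pliers. The right panel (scene view) shows both shanks over the eyes. I'll lower slowly.

Request:
arm_command(
  targets=[
    [[0,0,0.003,0,0,0],[0,0,0.003,0,0,0],[0,0,0.0015,0,0,0],[0,0,0.0005,0,0,0],[0,0,0,0,0,0]],
  ],
)

```text
clock: 7.78
position: [0.5539, 0.1879, 0.1641]
ee_rot: [1.065, 2.955, 0.0]
force: [-0.4, -0.1, -2.9]
width: 0.674
gripper_force: 12.6
```

```bash
python3 -c "
from h import *
st()"
```

```text
t 7.78 p [0.5539 0.1879 0.1641] yaw y 50.36 z [ 0.  0. -1.] F [-0.37 -0.15 -2.95] T [-0.05 -0.03 -0.03] w 0.0619 gf 12.6 j [-0.64  0.46  0.31  1.79 -0.17  0.92  0.63]
```

Request:
arm_command(
  targets=[
    [[0,0,0.0015,0,0,0],[0,0,0.001,0,0,0],[0,0,0,0,0,0]],
  ],
)

```text
clock: 8.15
position: [0.5538, 0.1879, 0.1614]
ee_rot: [-1.065, -2.955, 0.0]
force: [-0.4, 0.8, -1.9]
width: 0.672
gripper_force: 12.6
```

```bash
python3 -c "
from h import *
st()
im,T,C=get('wrist');s=arm.observe(); M=R.from_rotvec(s['ee_rot']).as_matrix(); L=(C-s['position'])@M
P=L[(abs(L[:,:,1])<.06)&(abs(L[:,:,0])<.03)&(L[:,:,2]>.035)&(L[:,:,2]<.05)]; print(np.percentile(P[:,0],[50,90]),P[:,2].max())
st()
"
```

```text
t 8.15 p [0.5538 0.1879 0.1614] yaw y 50.36 z [-0. -0. -1.] F [-0.37  0.82 -1.94] T [-0.07 -0.02 -0.02] w 0.0617 gf 12.6 j [-0.64  0.46  0.31  1.79 -0.17  0.91  0.63]
[0.01351488 0.0139196 ] 0.04692584502314365
t 8.2 p [0.5538 0.1878 0.1615] yaw y 50.36 z [-0. -0. -1.] F [-0.07  0.47 -1.71] T [-0.02  0.01  0.06] w 0.0622 gf 12.6 j [-0.64  0.46  0.31  1.79 -0.17  0.91  0.63]
```

Request:
arm_command(
  targets=[
    [[0.0005,0,0,0,0,0],[0.0005,0,0,0,0,0],[0,0,0,0,0,0],[0,0,0,0,0,0]],
  ],
  jaw=0.056,
  newtons=50,
)

```text
clock: 8.7
position: [0.5531, 0.1886, 0.1615]
ee_rot: [-1.065, -2.955, -0.0]
force: [-0.3, 0.2, -2.8]
width: 0.613
gripper_force: 18.2
```

```bash
python3 -c "
from h import *
st()"
```

```text
t 8.7 p [0.5531 0.1886 0.1615] yaw y 50.36 z [-0.  0. -1.] F [-0.34  0.2  -2.78] T [-0.03  0.01  0.01] w 0.0563 gf 18.2 j [-0.64  0.46  0.31  1.8  -0.17  0.91  0.62]
```

Grip force is 18 N against 13.5 N for the pliers' spring alone, so both pins are loaded in the eyes. I'll spread the ring while moving toward the hinge.

Request:
arm_command(
  targets=[
    [[0.0012,0,0,0,0,0],[0.0012,0,0,0,0,0],[0.001,0,0,0,0,0],[0,0,0,0,0,0]],
  ],
  jaw=0.049,
)

```text
clock: 9.2
position: [0.5504, 0.1908, 0.1616]
ee_rot: [-1.065, -2.955, -0.0]
force: [-0.4, -0.2, -2.3]
width: 0.536
gripper_force: 22.1
```

Request:
arm_command(
  targets=[
    [[0.0012,0,0,0,0,0],[0.0012,0,0,0,0,0],[0.001,0,0,0,0,0],[0,0,0,0,0,0],[0,0,0,0,0,0]],
  ],
  jaw=0.0435,
)

```text
clock: 9.82
position: [0.5479, 0.1928, 0.1615]
ee_rot: [1.065, 2.955, 0.0]
force: [0.7, 0.3, -2.7]
width: 0.477
gripper_force: 25.8
```

```bash
python3 - <<'E'
from h import *
st(); im,T,C=get("wrist"); np.save("w5.npy",im["pixels"]); np.save("w5C.npy",C); np.save("w5T.npy",T)
c=im["pixels"][130:250,200:370]; cv2.imwrite("pics/w5.png",cv2.resize(c[:,:,::-1],(800,565),interpolation=cv2.INTER_CUBIC))
E
```

```text
t 9.82 p [0.5479 0.1928 0.1615] yaw y 50.36 z [ 0.  0. -1.] F [ 0.68  0.29 -2.73] T [-0.09 -0.02 -0.02] w 0.0438 gf 25.8 j [-0.65  0.45  0.31  1.8  -0.17  0.91  0.61]
```

View pics/w5.png

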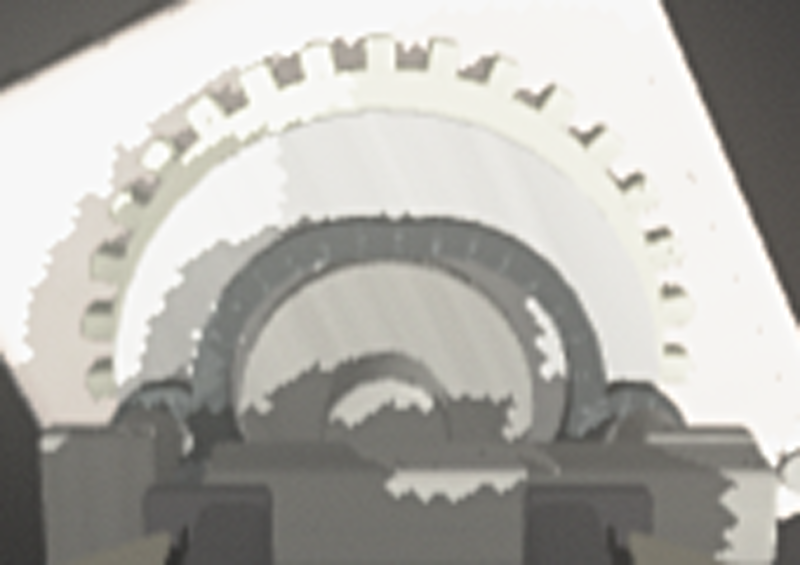

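Grip force of 25.8 N matches a spread of about 0.45 rad. The ring spans crop x 200–605, about 1.5 mm right of the nose at x≈390. I'll centre it and start down.

Request:
arm_command(
  targets=[
    [[0.0003,-0.0007,0,0,0,0],[0.0002,-0.0007,0,0,0,0],[0,0,0,0,0,0],[0,0,0.001,0,0,0],[0,0,0.001,0,0,0],[0,0,0.001,0,0,0],[0,0,0,0,0,0]],
  ],
)

```text
clock: 10.75
position: [0.5465, 0.192, 0.1584]
ee_rot: [-1.065, -2.955, 0.0]
force: [-0.0, 0.2, -2.7]
width: 0.475
gripper_force: 25.8
```

```bash
python3 -c "
from h import *
st()"
```

```text
t 10.75 p [0.5465 0.192  0.1584] yaw y 50.36 z [-0. -0. -1.] F [-0.01  0.24 -2.72] T [-0.07  0.    0.02] w 0.0436 gf 25.8 j [-0.65  0.46  0.31  1.81 -0.17  0.9   0.61]
```

Request:
arm_command(
  targets=[
    [[0,0,0.002,0,0,0],[0,0,0.002,0,0,0],[0,0,0.002,0,0,0],[0,0,0.001,0,0,0],[0,0,0,0,0,0]],
  ],
)

```text
clock: 11.38
position: [0.5465, 0.192, 0.1514]
ee_rot: [-1.065, -2.955, 0.0]
force: [-0.4, 0.4, -3.3]
width: 0.471
gripper_force: 25.7
```

Request:
arm_command(
  targets=[
    [[0,0,0.001,0,0,0],[0,0,0.001,0,0,0],[0,0,0.001,0,0,0],[0,0,0,0,0,0]],
  ],
)

```text
clock: 11.88
position: [0.5467, 0.1921, 0.1486]
ee_rot: [1.065, 2.955, 0.0]
force: [0.1, -0.8, -1.0]
width: 0.473
gripper_force: 25.6
```

```bash
python3 -c "
from h import *
st()"
```

```text
t 11.88 p [0.5467 0.1921 0.1486] yaw y 50.35 z [ 0.  0. -1.] F [ 0.1  -0.8  -0.95] T [-0.15  0.03  0.03] w 0.0434 gf 25.6 j [-0.65  0.47  0.31  1.82 -0.18  0.88  0.62]
```

Request:
arm_command(
  targets=[
    [[0,0,0.001,0,0,0],[0,0,0.001,0,0,0],[0,0,0.001,0,0,0],[0,0,0,0,0,0]],
  ],
)

```text
clock: 12.38
position: [0.5467, 0.1921, 0.1456]
ee_rot: [1.065, 2.955, 0.0]
force: [-0.8, -0.8, 1.2]
width: 0.476
gripper_force: 25.4
```

```bash
python3 -c "
from h import *
st(); im,T,C=get('wrist'); np.save('w6C.npy',C); st(); get('top'); st()
s=arm.observe(); M=R.from_rotvec(s['ee_rot']).as_matrix(); L=(C-s['position'])@M
P=L[(abs(L[:,:,1])<.06)&(abs(L[:,:,0])<.03)&(L[:,:,2]>.035)&(L[:,:,2]<.05)]; print(np.percentile(P[:,0],[50,90]),P[:,2].max())
S=L[150:215,200:370].copy(); W=C[150:215,200:370]
r=np.hypot(W[...,0]-.545,W[...,1]-.1937)
for a,b in((0,.008),(.011,.017),(.03,.031),(.032,.034),(.035,.037),(.038,.041)):
  q=W[(r>a)&(r<b)][:,2]; print(a,b,len(q),np.percentile(q,[10,50,90]).round(4))
"
```

```text
t 12.38 p [0.5467 0.1921 0.1456] yaw y 50.35 z [ 0.  0. -1.] F [-0.79 -0.8   1.15] T [-0.03  0.02 -0.  ] w 0.0437 gf 25.4 j [-0.65  0.47  0.31  1.82 -0.18  0.87  0.62]
t 12.43 p [0.5468 0.1921 0.1456] yaw y 50.35 z [ 0.  0. -1.] F [-0.17 -0.4   0.56] T [-0.13 -0.03 -0.04] w 0.0437 gf 25.4 j [-0.65  0.47  0.31  1.82 -0.18  0.87  0.62]
t 12.47 p [0.5468 0.1921 0.1457] yaw y 50.35 z [ 0.  0. -1.] F [ 0.51 -0.02  0.22] T [-0.14  0.02 -0.04] w 0.0438 gf 25.4 j [-0.65  0.47  0.31  1.82 -0.18  0.87  0.62]
[0.01031909 0.01382225] 0.046112213628777925Traceback (most recent call last):
  File "<string>", line 9, in <module>
    q=W[(r>a)&(r<b)][:,2]; print(a,b,len(q),np.percentile(q,[10,50,90]).round(4))
                                            ~~~~~~~~~~~~~^^^^^^^^^^^^^^
    return _quantile_unchecked(
        a, q, axis, out, overwrite_input, method, keepdims, weights)
    return _ureduce(a,
                    func=_quantile_ureduce_func,
    ...<5 lines>...
                    overwrite_input=overwrite_input,
                    method=method)
    r = func(a, **kwargs)
    result = _quantile(arr,
                       quantiles=q,
    ...<2 lines>...
                       out=out,
                       weights=wgt)
    slices_having_nans = np.isnan(arr[-1, ...])
                                  ~~~^^^^^^^^^
IndexError: index -1 is out of bounds for axis 0 with size 0
```

Request:
arm_command(
  targets=[
    [[0,0,0.001,0,0,0],[0,0,0.0006,0,0,0],[0,0,0,0,0,0]],
  ],
)

```text
clock: 12.85
position: [0.5468, 0.192, 0.1441]
ee_rot: [1.065, 2.955, 0.0]
force: [0.7, -0.8, 4.1]
width: 0.474
gripper_force: 24.9
```

```bash
python3 - <<'E'
from h import *
st()
im,T,C=get('wrist')
W=C[140:225,180:390]; px=im["pixels"][140:225,180:390].mean(-1)
d=W[...,:2]-np.array([.545,.1937]); ax=np.array([-.77,.638]); ay=np.array([.638,.77])
x=d@ax; y=d@ay; r=np.hypot(x,y)
m=(px<150)&(r<.05)&(r>.017)&(W[...,2]>.055)&(W[...,2]<.08)
for a,b in((-90,-30),(-30,-10),(-10,10),(10,30),(30,90)):
  th=np.degrees(np.arctan2(y,x)); k=m&(th>a)&(th<b)
  if k.sum(): print("dark",a,b,k.sum(),"z",np.percentile(W[k][:,2],[10,50,90]).round(4),"r",np.percentile(r[k],[2,50,98]).round(4))
k=(px>170)&(r<.042)&(r>.034)&(x>.0); print("plate",k.sum(),np.percentile(W[k][:,2],[10,50,90]).round(4))
k=(px>150)&(r<.02)&(x>.01); print("step",k.sum(),np.median(W[k][:,2]).round(4))
st()
E
```

```text
t 12.85 p [0.5468 0.192  0.1441] yaw y 50.35 z [ 0.  0. -1.] F [ 0.74 -0.76  4.12] T [-0.31 -0.15 -0.01] w 0.0435 gf 24.9 j [-0.65  0.47  0.31  1.83 -0.18  0.87  0.62]
dark -90 -30 756 z [0.0576 0.0634 0.0681] r [0.019  0.0276 0.0384]
dark -30 -10 183 z [0.0579 0.0636 0.0686] r [0.0199 0.0272 0.0303]
dark -10 10 166 z [0.061  0.0639 0.0705] r [0.0214 0.0267 0.0294]
dark 10 30 180 z [0.0592 0.0638 0.0695] r [0.0217 0.0277 0.0309]
dark 30 90 726 z [0.0577 0.0636 0.0704] r [0.0183 0.0285 0.0397]
plate 2075 [0.0565 0.0577 0.0586]
step 593 0.0748
t 12.9 p [0.5468 0.192  0.1441] yaw y 50.35 z [ 0.  0. -1.] F [ 0.12 -1.2   2.73] T [-0.34 -0.17 -0.01] w 0.0439 gf 24.9 j [-0.65  0.47  0.31  1.83 -0.18  0.87  0.62]
```

The ring and plate are level, with the plate near its stop. I'll ease up 1 mm, then close in stages while following outwards.

Request:
arm_command(
  targets=[
    [[0,0,-0.001,0,0,0],[0,0,0,0,0,0]],
  ],
)

```text
clock: 13.15
position: [0.5467, 0.1921, 0.1449]
ee_rot: [1.065, 2.955, 0.0]
force: [1.9, -0.5, 1.1]
width: 0.477
gripper_force: 25.1
```

Request:
arm_command(
  targets=[
    [[-0.0013,0,0,0,0,0],[-0.0012,0,0,0,0,0],[0,0,0,0,0,0]],
  ],
  jaw=0.0475,
)

```text
clock: 13.52
position: [0.5482, 0.1906, 0.1448]
ee_rot: [-1.065, -2.955, 0.0]
force: [-0.7, 0.1, 1.4]
width: 0.517
gripper_force: 22.3
```

```bash
python3 -c "
from h import *
st()"
```

```text
t 13.53 p [0.5482 0.1906 0.1448] yaw y 50.37 z [-0.001  0.    -1.   ] F [-0.7   0.05  1.4 ] T [0.13 0.27 0.03] w 0.0475 gf 22.3 j [-0.64  0.47  0.31  1.82 -0.18  0.87  0.62]
```

Request:
arm_command(
  targets=[
    [[-0.0013,0,0,0,0,0],[-0.0012,0,0,0,0,0],[0,0,0,0,0,0]],
  ],
  jaw=0.0515,
)

```text
clock: 13.9
position: [0.5505, 0.1888, 0.1449]
ee_rot: [1.065, 2.955, -0.0]
force: [-0.7, 0.5, 1.1]
width: 0.563
gripper_force: 19.6
```

```bash
python3 -c "
from h import *
st()"
```

```text
t 13.9 p [0.5505 0.1888 0.1449] yaw y 50.35 z [ 0. -0. -1.] F [-0.73  0.54  1.09] T [0.11 0.2  0.03] w 0.0517 gf 19.6 j [-0.64  0.48  0.31  1.82 -0.18  0.88  0.63]
```

Request:
arm_command(
  targets=[
    [[-0.0013,0,0,0,0,0],[-0.0012,0,0,0,0,0],[0,0,0,0,0,0]],
  ],
  jaw=0.0555,
)

```text
clock: 14.28
position: [0.5525, 0.1872, 0.1449]
ee_rot: [1.065, 2.955, 0.0]
force: [-1.4, -0.1, 1.9]
width: 0.607
gripper_force: 17.6
```

```bash
python3 -c "
from h import *
st()"
```

```text
t 14.28 p [0.5525 0.1872 0.1449] yaw y 50.35 z [ 0.  0. -1.] F [-1.37 -0.05  1.87] T [0.13 0.21 0.03] w 0.0557 gf 17.6 j [-0.64  0.48  0.31  1.81 -0.18  0.88  0.63]
```

Request:
arm_command(
  targets=[
    [[-0.0012,0,0,0,0,0],[-0.001,0,0,0,0,0],[0,0,0,0,0,0]],
  ],
  jaw=0.059,
)

```text
clock: 14.65
position: [0.5541, 0.1858, 0.1449]
ee_rot: [1.065, 2.955, 0.0]
force: [-0.7, -0.4, 0.9]
width: 0.64
gripper_force: 12.6
```

```bash
python3 -c "
from h import *
st()"
```

```text
t 14.65 p [0.5541 0.1858 0.1449] yaw y 50.36 z [ 0. -0. -1.] F [-0.7  -0.37  0.89] T [0.09 0.23 0.02] w 0.0587 gf 12.6 j [-0.63  0.48  0.31  1.81 -0.18  0.88  0.64]
```

Request:
arm_command(
  targets=[
    [[0,0,0,0,0,0],[0,0,0,0,0,0]],
  ],
  jaw=0.0615,
)

```text
clock: 14.9
position: [0.5543, 0.1858, 0.145]
ee_rot: [1.065, 2.955, 0.0]
force: [0.9, -0.4, 1.7]
width: 0.673
gripper_force: 12.0
```

```bash
python3 - <<'E'
from h import *
st(); im,T,C=get("wrist"); np.save("w7C.npy",C); np.save("w7T.npy",T)
c=im["pixels"][130:250,200:370]; a=cv2.resize(c[:,:,::-1],(800,565),interpolation=cv2.INTER_CUBIC)
cv2.imwrite("pics/w7.png",a); print(np.array(im["pixels"]).shape)
E
```

```text
t 14.9 p [0.5543 0.1858 0.145 ] yaw y 50.35 z [ 0.001 -0.    -1.   ] F [ 0.87 -0.35  1.66] T [-0.13  0.01  0.  ] w 0.0618 gf 12.0 j [-0.63  0.48  0.31  1.81 -0.18  0.88  0.64]
(420, 560, 3)
```

View pics/w7.png

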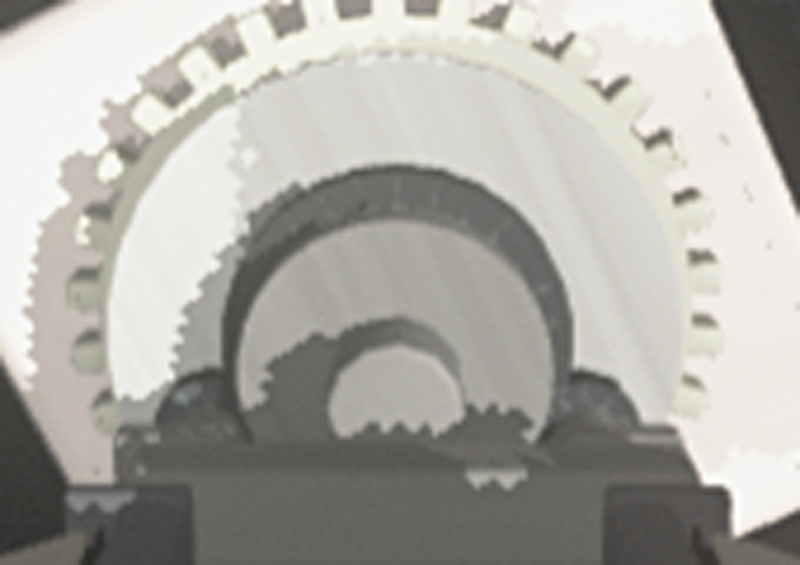

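The wrist view shows the step disc (x 235–555) over the ring. The ring's outer edge spans 222–575, about 49 mm, so it is closed under the step. I'll lift off gently.

Request:
arm_command(
  targets=[
    [[0,0,-0.001,0,0,0],[0,0,-0.0015,0,0,0],[0,0,-0.0015,0,0,0],[0,0,-0.002,0,0,0],[0,0,0,0,0,0]],
  ],
)

```text
clock: 15.58
position: [0.554, 0.1859, 0.151]
ee_rot: [-1.065, -2.955, -0.0]
force: [0.9, 0.6, -2.3]
width: 0.674
gripper_force: 12.6
```

```bash
python3 -c "
from h import *
st()"
```

```text
t 15.57 p [0.554  0.1859 0.151 ] yaw y 50.36 z [-0.  0. -1.] F [ 0.87  0.57 -2.3 ] T [-0.09 -0.    0.02] w 0.0619 gf 12.6 j [-0.63  0.47  0.31  1.81 -0.18  0.89  0.63]
```

Force is back to the pliers' weight alone, with no drag. Lifting clear, then one look from above.

Request:
arm_command(
  targets=[
    [[0,0,-0.003,0,0,0],[0,0,-0.005,0,0,0],[0,0,-0.01,0,0,0],[0,0,-0.02,0,0,0],[0,0,-0.03,0,0,0],[-0.03,0,0,0,0,0],[-0.03,0,0,0,0,0],[0,0,0,0,0,0]],
  ],
)

```text
clock: 16.58
position: [0.602, 0.145, 0.2198]
ee_rot: [1.07, 2.951, -0.001]
force: [-0.6, 1.1, -2.5]
width: 0.674
gripper_force: 12.6
```

```bash
python3 - <<'E'
from h import *
st(); im,T,C=get("wrist"); np.save("w8C.npy",C); np.save("w8T.npy",T); np.save("w8.npy",im["pixels"])
u0=[]
for p in ((.545,.1937,.07),):
    q=T[:3,:3].T@(np.array(p)-T[:3,3]); u=im["cx"]+im["fx"]*q[0]/q[2]; v=im["cy"]+im["fx"]*q[1]/q[2]; print(u,v)
u,v=int(u),int(v); y0=max(0,v-60)
c=im["pixels"][y0:y0+120,u-80:u+80]; cv2.imwrite("pics/w8.png",cv2.resize(c[:,:,::-1],(800,600),interpolation=cv2.INTER_CUBIC)); print(u-80,y0)
plan((.5695,-.1575,.21),np.radians(105))
E
```

```text
t 16.57 p [0.602  0.145  0.2198] yaw y 50.15 z [ 0.002 -0.001 -1.   ] F [-0.6   1.08 -2.52] T [-0.02  0.04  0.05] w 0.0618 gf 12.6 j [-0.56  0.45  0.34  1.64 -0.17  1.07  0.71]
284.3444864099433 107.74935899971648
204 47
shift [-0.1704 -0.2538  0.0095] turn [-1.000e-04  7.000e-04 -9.557e-01] n 4.892876456549445 5.13824407808959
```

View pics/w8.png

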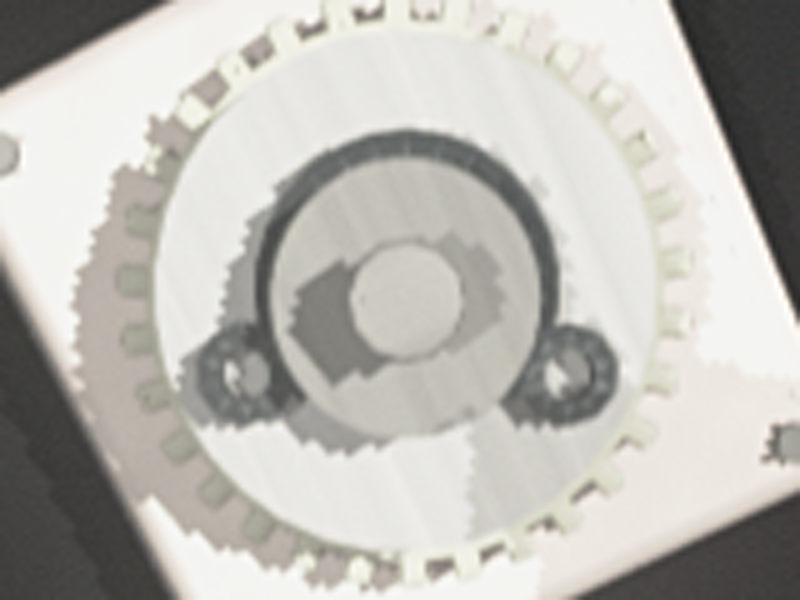

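The ring sits closed and concentric under the step, with its eyes at crop (247,370) and (566,372), about 54 mm apart. I'll take the pliers back to the stand.

Request:
arm_command(
  targets=[
    [[-0.0287,-0.0425,0,0,0,0],[-0.0287,-0.0425,0,0,0,0],[-0.0287,-0.0425,0,0,0,0],[-0.0287,-0.0425,0,0,0,0],[-0.0287,-0.0425,0,0,0,0],[-0.0287,-0.0425,0,0,0,0],[0,0,0,0,0,-0.159],[0,0,0,0,0,-0.159],[0,0,0,0,0,-0.159]],
  ],
)

```text
clock: 17.75
position: [0.57, -0.1575, 0.2192]
ee_rot: [-0.327, -3.124, -0.001]
force: [-0.9, 0.4, -1.9]
width: 0.672
gripper_force: 12.6
```

Request:
arm_command(
  targets=[
    [[0,0,0,0,0,-0.159],[0,0,0,0,0,-0.159],[0,0,0,0,0,-0.159],[0,0,0,0,0,0]],
  ],
)

```text
clock: 18.25
position: [0.5701, -0.1577, 0.2193]
ee_rot: [-0.411, 3.114, 0.001]
force: [-0.2, -0.4, -2.0]
width: 0.674
gripper_force: 12.6
```

```bash
python3 - <<'E'
from h import *
st(); im,T,C=get("wrist"); np.save("w9C.npy",C); st()
s=arm.observe(); M=R.from_rotvec(s["ee_rot"]).as_matrix(); L=(C-s["position"])@M
m=(C[...,2]>.042)&(C[...,2]<.054)&(np.hypot(L[...,0],L[...,1])<.07); q=L[m]
print("rim",len(q),q[:,:2].min(0).round(4),q[:,:2].max(0).round(4)); c,sz,a=cv2.minAreaRect((q[:,:2]*1000).astype(np.float32)); print(c,sz,a)
P=L[(abs(L[:,:,1])<.06)&(abs(L[:,:,0])<.03)&(L[:,:,2]>.035)&(L[:,:,2]<.05)]; print("foot",np.percentile(P[:,0],[50,90]),P[:,1].min(),P[:,1].max(),P[:,2].max())
im,T,C=get("top"); 
W=C[180:225,325:390].reshape(-1,3); q=W[(W[:,2]>.044)&(W[:,2]<.052)]; print(len(q)); 
plan((.5700,-.1590,.21),np.radians(105.1))
E
```

```text
t 18.25 p [ 0.5701 -0.1577  0.2193] yaw y 105.02 z [ 0.     0.001 -1.   ] F [-0.22 -0.38 -2.04] T [-0.01  0.03  0.04] w 0.0618 gf 12.6 j [ 0.05  0.4   0.18  1.7  -0.08  1.04  2.09]
t 18.3 p [ 0.5701 -0.1578  0.2192] yaw y 104.87 z [ 0.     0.001 -1.   ] F [-0.79 -0.44 -2.71] T [0.01 0.02 0.02] w 0.0614 gf 12.6 j [ 0.05  0.4   0.18  1.7  -0.08  1.04  2.09]
rim 1355 [-0.0153 -0.0411] [0.016  0.0429]
(-0.0065059661865234375, 0.8149948120117188) (83.740966796875, 30.532392501831055) 88.8228759765625
foot [0.01272329 0.01314393] -0.0333242469040044 0.034661799818549284 0.047333412003049434
76
shift [ 0.0003 -0.0009  0.0091] turn [ 0.0004  0.0002 -0.0045] n 0.14720627273403283 0.02443766311315921
```

Request:
arm_command(
  targets=[
    [[0.0006,0,0.02,0,0,-0.01],[0,0,0.03,0,0,0],[0,0,0.03,0,0,0],[0,0,0.025,0,0,0],[0,0,0.01,0,0,0],[0,0,0.004,0,0,0],[0,0,0.002,0,0,0],[0,0,0,0,0,0]],
  ],
)

```text
clock: 19.35
position: [0.57, -0.1589, 0.0986]
ee_rot: [-0.425, 3.112, -0.0]
force: [-0.7, 0.7, -2.8]
width: 0.671
gripper_force: 12.6
```

```bash
python3 -c "
from h import *
st()"
```

```text
t 19.35 p [ 0.57   -0.1589  0.0986] yaw y 105.57 z [ 0.001 -0.    -1.   ] F [-0.66  0.72 -2.79] T [ 0.06  0.03 -0.  ] w 0.0616 gf 12.6 j [ 0.08  0.54  0.15  1.82 -0.11  0.79  2.13]
```

Request:
arm_command(
  targets=[
    [[0,0,0.001,0,0,0],[0,0,0.001,0,0,0],[0,0,0.001,0,0,0],[0,0,0,0,0,0]],
  ],
)

```text
clock: 19.85
position: [0.5697, -0.1588, 0.0956]
ee_rot: [-0.426, 3.112, 0.0]
force: [-2.7, 0.7, 5.3]
width: 0.675
gripper_force: 13.0
```

```bash
python3 -c "
from h import *
st()"
```

```text
t 19.85 p [ 0.5697 -0.1588  0.0956] yaw y 105.58 z [ 0.001  0.    -1.   ] F [-2.66  0.65  5.25] T [0.2  0.59 0.04] w 0.062 gf 13.0 j [ 0.08  0.54  0.15  1.83 -0.11  0.78  2.13]
```

Seated on the rims (contact force at the expected height). Opening slowly, then withdrawing.

Request:
arm_command(
  targets=[
    [[0,0,0,0,0,0],[0,0,0,0,0,0],[0,0,0,0,0,0]],
  ],
  jaw=0.0665,
)

```text
clock: 20.23
position: [0.5697, -0.1588, 0.0948]
ee_rot: [-0.426, 3.112, -0.0]
force: [1.6, -0.4, 0.0]
width: 0.727
gripper_force: 0.2
```

Request:
arm_command(
  targets=[
    [[0,0,0,0,0,0],[0,0,0,0,0,0],[0,0,0,0,0,0],[0,0,-0.01,0,0,0],[0,0,-0.03,0,0,0],[0,0,-0.05,0,0,0],[0,0,-0.05,0,0,0],[0,0,0,0,0,0]],
  ],
  jaw=0.09,
)

```text
clock: 21.22
position: [0.5719, -0.1595, 0.24]
ee_rot: [-0.425, 3.105, -0.004]
force: [-0.1, -0.2, -0.9]
width: 0.976
gripper_force: 0.0
```

```bash
python3 - <<'E'
from h import *
st(); im,T,C=get("wrist")
for lo,hi in((.112,.13),(.06,.073)):
    m=((C[:,:,2]>lo)&(C[:,:,2]<hi)&(np.hypot(C[:,:,0]-.569,C[:,:,1]+.157)<.07)); q=C[m]; c,s,a=cv2.minAreaRect((q[:,:2]*1000).astype(np.float32)); print(len(q),np.round(c,1),np.round(s,1),round(a,1),np.median(q[:,2]))
a=im["pixels"][100:300,150:420]; im,T,C=get("top"); b=im["pixels"][100:270,160:390]
cv2.imwrite("pics/w10.png",np.hstack([cv2.resize(a,(400,300)),cv2.resize(b,(400,300))])[:,:,::-1])
E
```

```text
t 21.23 p [ 0.5719 -0.1595  0.24  ] yaw y 105.58 z [ 0.008 -0.001 -1.   ] F [-0.06 -0.23 -0.87] T [ 0.04 -0.    0.07] w 0.0896 gf 0.0 j [ 0.05  0.38  0.18  1.68 -0.08  1.08  2.1 ]
805 [ 570.5 -158.2] [23.5 66.2] 15.9 0.1211057587360353
1093 [ 570.1 -158.3] [27.5 77.3] 16.6 0.06667661007667541
```

View pics/w10.png

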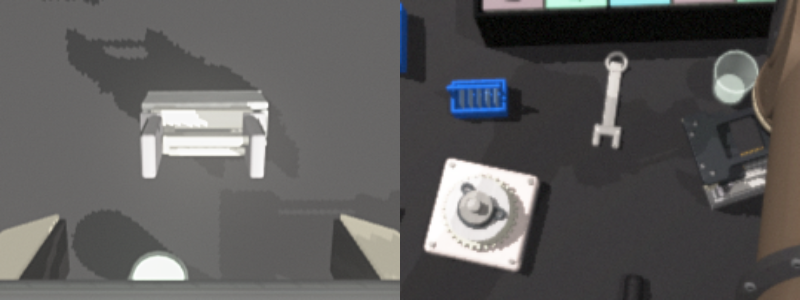

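The pliers stand upright and released in the stand at the same heights as before. The ring is in the groove and the other things are where they were. Handing in.

```bash
python3 -c "
from cell import arm
print(arm.sign_off())"
```

```text
the job is handed in; nothing more can be done
None
```

The job is handed in at about 21 s of the 72 s allowed: the camera views show the snap ring closed in the groove under the step and the pliers standing back in their stand, with nothing else moved as far as I could see.

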